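Stand the containers in their drip trays under the sink

ROBOT

A 7-joint arm with a two-finger parallel gripper is mounted at the origin on the work surface. World frame = base frame: x ahead of the robot, y to its left, z up, the work surface at z = 0. Lengths are in m, angles in degrees, forces in N, time in s.
With the tool pointing down it reaches from about 0.4 to 0.875 m from the base axis. Payload 6.5 kg.
Tool frame: the origin (TCP) lies between the finger pads, 19 mm behind the fingertips; this is the grasp point; x points along the fingers, y is the direction in which the jaws open and shut, and the axes are right-handed (so a half turn about x gives the same grasp; the last joint's range is limited). The gripper opens to 88 mm and grips with 3 to 60 N. Pads are 18 mm wide; open, the fingers measure 123 mm over their backs; the gripper's body (75 mm by 187 mm) begins 45 mm behind the grasp point.
Start: joints at [67.941, 30.733, -0.252, 88.115, 0.149, 61.152, -4.079], TCP at [0.204, -0.617, 0.257] pointing down, gripper open.
Joint ranges: [-154.64, 154.64], [-21.42, 123.67], [-72.66, 72.17], [13.99, 137.28], [-74.86, 254.86], [10.95, 109.41], [-158.01, 158.01]. Speed limits (degrees/s): [136.94, 136.94, 180, 180, 180, 180, 180].

INTERFACE

Orientations are given as a 3x3 rotation matrix whose columns are the frame's x, y, z axes.
In Python, from cell import manip, set_gripper, readout, imaging gives the robot as it stands. Calls block until the motion is done:
- manip.reach(position, orientation): joint-space move of the TCP to a pose.
- manip.servo_line(position, rotation=None, vel=0.15): straight line of the TCP; rotation=None keeps the orientation; vel is the mean speed in m/s.
- manip.move_j(angles): joint-space move.
- set_gripper(opening, effort=None): finger opening in m; effort is the grip in N (None keeps the last); returns when the fingers have stopped.
- manip.hold(seconds).
- manip.solve_ik(position, orientation): joint angles nearest the present ones, or None.
- readout.sense(): the state.
- imaging.grab_frame(name): name is "scene" or "top" or "wrist"; returns a dict with "img" (480x640x3 uint8, blue, green, red), "mtx" (3x3 intrinsics, pixels), "rvec" (rotation vector, rad) and "tvec" (3), from world to camera coordinates, as OpenCV has them; the wrist camera has in their place "mount" (4x4, takes a point from camera to tool coordinates, whose origin is the TCP and whose axes are the tool frame's). Camera axes: x right, y down, z forward; pixel columns grow to the right and rows downward; lengths in m; the calibration is good to about 2 mm. A picture is of the moment at which its call begins: read the wrist's pose just before it. There is no depth.
A pose or a line that the arm cannot do raises manip.PlanningError and nothing moves.
- manip.job_done(): hands the job in, once; it reports no verdict.
Trained networks look in a picture, given as the dict that the camera call returned (one of the last four; its "shot" number tells which), for a name from the list of things; names that differ only in an ending like _2 or _b are one class to them, and where a whole thing is asked for, a point or a joint stands for the part that bears it (a point fixed in the world has none). Each returns a list of dicts, best first, with "score" (0 to 1); they miss things now and then, are a little off and sometimes report something else, mostly with a low value. They report only what shows in the picture. A call takes as long as a camera call. They do not tell look-alikes from the thing itself.
- imaging.boxes_of(picture, name): "point" ([column, row] in pixels, amid what is visible of it).
- imaging.tip_of(picture, name): "point" ([column, row] in pixels: a listed point, or the origin of a listed thing).
The state is a dict: "clock": time; "joint_positions": joint angles; "qd": joint speeds; "tau": joint torques, N m; "tool_pos": TCP position; "ee_rot": TCP orientation; "force": force on the tool from outside, world axes, zero at the start; "ft_torque": the same for the moment, N m; "finger_gap": finger opening in m.
Only numpy, scipy, OpenCV 4.12 (cv2) and the standard library are available. Lean on these libraries where they do the work, as an engineer would, in place of code of your own. Each camera call takes 0.05 s, during which the arm holds its last target. There are 200 camera calls.

TASK

Stand each of the four loose containers (brown glass bottle, white tub, red jug, square clear PET bottle) in the drip tray that has the shape and size of its foot, set down gently, upright and flat on the tray's floor inside the rim. Do not tip any of them over, and leave the bottle crate and the can crusher where they are.

Things in the scene. Friction and masses are not known exactly. Their poses are not given: they have to be found in the camera images.
- glass_bottle: Brown glass bottle, loose, upright. Origin: centre of the foot's underside, z up. Round body 62 mm across up to height 88, shoulder to 118, then a straight round neck 27 mm across and from 144 to 166 mm a steel cap 29 mm across. Grip the neck and cap from above, TCP about 148 mm above the foot. Yaw has no meaning. 0.22 to 0.45 kg.
- dosing_tub: White plastic tub with a grey dosing cap, loose, upright. Origin: centre of the foot's underside, z up. Round body 92 mm across and 95 mm high, then a round straight cap 58 mm across from 95 to 137 mm, on the axis. Grip the cap from above, TCP about 119 mm above the foot. Yaw has no meaning. 0.29 to 0.59 kg.
- jug: Small red plastic jug, loose, upright. Origin: centre of the foot's underside, z up. Oblong body 96 mm along its x by 56 along its y, 86 high; shoulder to 108 mm, small loop handle at the +x end (up to 109 mm); round white cap 36 mm across from 108 to 150 mm, on the centre axis, shut tight. Grip the cap from above, TCP about 132 mm above the foot. 0.28 to 0.56 kg.
- pet_bottle: Clear, milky-looking PET bottle of square section, loose, upright. Origin: centre of the foot's underside, z up. Body 70 x 70 mm, sides along its own x and y, 94 mm high, shoulder to 110 mm; round white cap and neck 30 mm across from 110 to 158 mm, on the centre axis. Grip the cap from above, TCP about 138 mm above the foot. 0.21 to 0.42 kg.
- tray_small_round: Small round drip tray, 78 mm across inside, 84 mm outside. Fixed to the shelf. Plain aluminium, floor 3 mm thick, rim 9 mm high and 3 mm thick, so the matching foot has about 8 mm of play all round. Origin: centre of its underside, z up. Yaw has no meaning.
- tray_large_round: Large round drip tray, 108 mm across inside, 114 mm outside. Fixed to the shelf. Plain aluminium, floor 3 mm thick, rim 9 mm high and 3 mm thick, so the matching foot has about 8 mm of play all round. Origin: centre of its underside, z up. Yaw has no meaning.
- tray_oblong: Oblong drip tray, inside 112 mm along its own x by 72 mm along its own y (outside 118 x 78). Fixed to the shelf. Plain aluminium, floor 3 mm thick, rim 9 mm high and 3 mm thick, so the matching foot has about 8 mm of play all round. Origin: centre of its underside, z up. Either way round will do.
- tray_square: Square drip tray, inside 86 x 86 mm (outside 92 x 92), sides along its own x and y. Fixed to the shelf. Plain aluminium, floor 3 mm thick, rim 9 mm high and 3 mm thick, so the matching foot has about 8 mm of play all round. Origin: centre of its underside, z up. Any quarter turn will do.
- crate: Bystander: blue plastic bottle crate, 300 mm along x by 200 mm along y, 110 mm high, at the left edge of the work, with two round clear PET bottles in it standing up to 203 mm high. Loose, 2 kg. Origin: centre of its underside. Not to be moved.
- crusher: Bystander: steel can crusher with a press lever, base 110 mm along x by 150 mm along y, two columns, 222 mm high, its lever hanging on the far (+x) side, at the right edge of the work. Loose, 3.5 kg. Origin: centre of its underside. Not to be moved.
There are look-alikes about, which are no part of the job. What is shaped like the tray_square but blue is not meant.

How it is judged (in metres and radians):
At the end, for the whole second after the job is handed in: Each container stands in its own tray (glass bottle: small round; tub: large round; jug: oblong; PET bottle: square), its foot within 14 mm of the tray's centre and less than 6 mm above the tray's underside (the floor is at 3 mm), leaning less than 0.05 rad, at rest (below 20 mm/s) (horizontal distance between glass_bottle and tray_small_round below 0.014 m and z of glass_bottle in the frame of tray_small_round below 0.006 m and angle between each of glass_bottle, dosing_tub, jug, pet_bottle's own z axis and vertical below 0.05 rad and linear speed of each of glass_bottle, dosing_tub, jug, pet_bottle below 0.02 m/s and horizontal distance between dosing_tub and tray_large_round below 0.014 m and z of dosing_tub in the frame of tray_large_round below 0.006 m and horizontal distance between jug and tray_oblong below 0.014 m and z of jug in the frame of tray_oblong below 0.006 m and horizontal distance between pet_bottle and tray_square below 0.014 m and z of pet_bottle in the frame of tray_square below 0.006 m); the robot touches nothing.
It fails at once if a container is tipped over (leans more than 35 degrees) (angle between any of glass_bottle, dosing_tub, jug, pet_bottle's own z axis and vertical above 0.61 rad).
It fails at once if a container is dropped or slammed (more than 80 N) onto its tray (contact force between glass_bottle and tray_small_round above 80 N or contact force between dosing_tub and tray_large_round above 80 N or contact force between jug and tray_oblong above 80 N or contact force between pet_bottle and tray_square above 80 N).
It fails at once if the crate is shifted by more than 20 mm (distance of crate from where it was at the start of the episode above 0.02 m).
It fails at once if the crusher is shifted by more than 20 mm (distance of crusher from where it was at the start of the episode above 0.02 m).
It also fails if it takes over 112 s, if anything falls off the work surface, if the arm or the gripper's body presses on something with over 40 N, if the wrist force passes 120 N, or if a joint passes its speed limit or range.

## Working session

There is one attempt and no reset: what is moved stays moved. The work goes in short steps, each a Python script; the robot and the scene stay as the last script left them, time stands still between calls to the robot, and variables do not carry over. Pictures are saved under pics/ and viewed, about 12 in all and at most 16, crops included, and the job is handed in when it is done.

```bash
mkdir -p pics; cat > h.py <<'E'
import numpy as np, cv2
from cell import manip,set_gripper,readout,imaging
def ray(p,px,z):
    R=cv2.Rodrigues(np.array(p["rvec"],float))[0]; t=np.array(p["tvec"],float).ravel()
    d=R.T@np.linalg.inv(p["mtx"])@np.array([px[0],px[1],1.]); c=-R.T@t
    return c+d*(z-c[2])/d[2]
def proj(p,X):
    return cv2.projectPoints(np.array(X,float).reshape(-1,3),np.array(p["rvec"],float),np.array(p["tvec"],float),np.array(p["mtx"],float),None)[0].reshape(-1,2)
NAMES=["glass_bottle","dosing_tub","jug","pet_bottle","tray_small_round","tray_large_round","tray_oblong","tray_square","crate","crusher"]
E
python3 - <<'E'
from h import *
for cam in("top","scene"):
    p=imaging.grab_frame(cam); cv2.imwrite(f"pics/{cam}0.png",p["img"])
    R=cv2.Rodrigues(np.array(p["rvec"],float))[0]; print(cam,-R.T@np.array(p["tvec"]).ravel(), p["mtx"][0][0])
    for n in NAMES:
        for d in imaging.tip_of(p,n)[:4]: print(n,np.round(d["point"],1),round(d["score"],2),np.round(ray(p,d["point"],0)[:2],3))
print(readout.sense())
E
```

```text
top [0.4695297  0.03640412 1.80849949] 601.9136627337623
glass_bottle [426.  239.2] 0.75 [ 0.637 -0.264]
glass_bottle [235.2 295.8] 0.34 [0.467 0.308]
dosing_tub [310.5 292.2] 0.89 [0.478 0.084]
dosing_tub [493.1 234.4] 0.72 [ 0.652 -0.468]
jug [249.5 239.3] 0.75 [0.636 0.268]
jug [236.9 298.2] 0.45 [0.459 0.303]
pet_bottle [304.9 232.1] 0.82 [0.658 0.101]
tray_small_round [443.3 287.1] 0.84 [ 0.493 -0.314]
tray_large_round [367.9 292.5] 0.92 [ 0.477 -0.088]
tray_oblong [234.4 296.8] 0.98 [0.464 0.311]
tray_oblong [311.9 289.3] 0.68 [0.486 0.08 ]
tray_square [372. 181.] 0.91 [ 0.815 -0.102]
tray_square [307.9 184.8] 0.84 [0.803 0.093]
tray_square [430.  187.2] 0.7 [ 0.796 -0.279]
tray_square [371.9 291. ] 0.69 [ 0.481 -0.1  ]
crate [159.6 253.6] 0.7 [0.592 0.538]
crusher [495.9 230.4] 0.6 [ 0.664 -0.476]
scene [1.30333585 0.59934673 1.36500399] 624.7770809675054
glass_bottle [234.8 196.8] 0.84 [ 0.621 -0.268]
glass_bottle [271.7 239.4] 0.49 [ 0.664 -0.093]
jug [387.7 305.4] 0.69 [0.63  0.261]
jug [272.6 236.3] 0.16 [ 0.655 -0.098]
pet_bottle [328.  276.7] 0.78 [0.659 0.095]
tray_smal
[... 598 characters left out ...]
1474,
       61.1520277 , -4.07773502]), 'qd': array([-0.00621822,  0.03439942, -0.03194226, -0.04271745,  0.08823469,
        0.13607382,  0.06890713]), 'tau': array([ 1.04771312e-03, -5.70891130e+01,  9.90205966e-01, -2.51915056e+01,
       -5.62914053e-02,  1.09306077e-02,  5.80446590e-05]), 'tool_pos': array([ 0.20373128, -0.61725234,  0.25742301]), 'ee_rot': array([[-6.08978284e-07,  3.13471681e-01, -9.49597549e-01],
       [-1.83642266e-05, -9.49597549e-01, -3.13471681e-01],
       [-1.00000000e+00,  1.72477271e-05,  6.33494926e-06]]), 'force': array([-0.11741163,  0.28676943, -0.35551295]), 'ft_torque': array([ 0.02148559, -0.01653375,  0.0595175 ]), 'finger_gap': 0.08807816237740983}
```

View pics/top0.png

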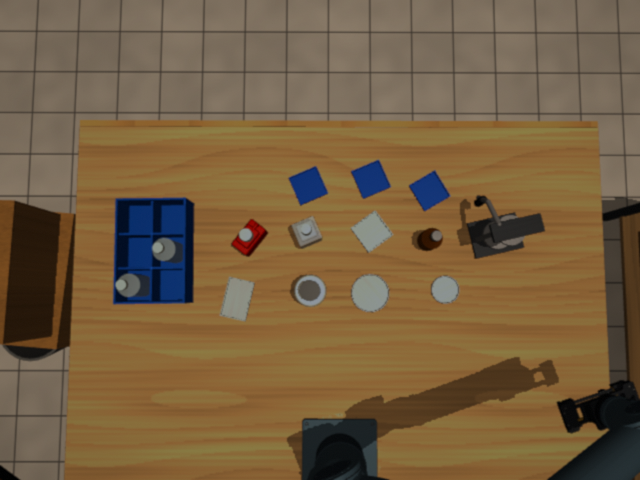

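View pics/scene0.png

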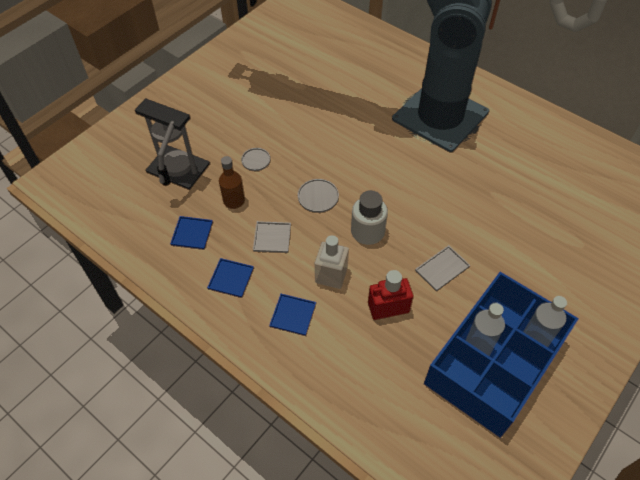

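The trays could be any of the flat squares in the top picture. They are blue at (308,185), (371,180) and (430,190), and bare aluminium at (371,231), which is the one meant. The other aluminium trays are small round (445,290), large round (370,293) and oblong (237,298). The containers are glass (430,239), PET (306,232), jug (249,237) and tub (310,291). The bottles in the crate at (163,249) and (128,285) are not part of the job. Next I'll take wrist views from above as the close check.

```bash
cat >> h.py <<'E'
def wcam():
    s=readout.sense(); p=imaging.grab_frame("wrist"); M=np.array(p["mount"],float)
    T=np.eye(4); T[:3,:3]=s["ee_rot"]; T[:3,3]=s["tool_pos"]
    W=np.linalg.inv(T@M); p["rvec"]=cv2.Rodrigues(W[:3,:3])[0]; p["tvec"]=W[:3,3]; return p
def ori(yaw): # tool down, jaw direction at yaw deg from world x
    a=np.radians(yaw); x=np.array([0,0,-1.]); y=np.array([np.cos(a),np.sin(a),0]); return np.column_stack([x,y,np.cross(x,y)])
E
python3 - <<'E'
from h import *
p=imaging.grab_frame("wrist"); print(np.round(p["mount"],3).tolist(),p["mtx"][0][0])
p=imaging.grab_frame("top")
hsv=cv2.cvtColor(p["img"],cv2.COLOR_BGR2HSV)
m=((hsv[...,1]<60)&(hsv[...,2]>110)).astype(np.uint8)
for c in cv2.findContours(m,cv2.RETR_EXTERNAL,cv2.CHAIN_APPROX_NONE)[0]:
    if cv2.contourArea(c)<80: continue
    r=cv2.minAreaRect(c); M=cv2.moments(c); ctr=(M["m10"]/M["m00"],M["m01"]/M["m00"])
    if not(200<ctr[0]<470 and 150<ctr[1]<330): continue
    b=np.array([ray(p,q,.009)[:2] for q in cv2.boxPoints(r)]); e=b[1]-b[0];f=b[2]-b[1]
    print(np.round(ctr,1),np.round(ray(p,ctr,.009)[:2],4),"sides",np.round([np.hypot(*e),np.hypot(*f)],3),"yaw",np.round(np.degrees(np.arctan2(e[1],e[0])),1))
for i,y in enumerate((-.2,.2)):
    for yaw in (90,-90):
        q=manip.solve_ik([.5,y,.42],ori(yaw)); print(y,yaw,None if q is None else np.round(q))
E
```

```text
[[0.0, -0.313, 0.95, -0.127], [1.0, 0.001, 0.0, 0.001], [-0.001, 0.95, 0.313, -0.082], [0.0, 0.0, 0.0, 1.0]] 354.215357539218
[236.8 298.7] [0.4581 0.3023] sides [0.117 0.078] yaw -12.3
[444.6 289.1] [ 0.4872 -0.3161] sides [0.078 0.077] yaw -89.9
[310.  290.2] [0.4834 0.085 ] sides [0.088 0.088] yaw -44.9
[369.7 292.7] [ 0.4763 -0.0926] sides [0.108 0.11 ] yaw -89.9
[245.  234.2] [0.6506 0.2808] sides [0.036 0.033] yaw -89.9
[306.2 230.8] [0.6613 0.0971] sides [0.068 0.067] yaw -67.9
[371.4 231. ] [ 0.661  -0.0989] sides [0.092 0.092] yaw -53.8
-0.2 90 [ 50.  16. -42.  91.  11.  77.  97.]
-0.2 -90 [ 27.  13. -12.  92.   3.  76. -75.]
0.2 90 [ 25.  26. -71.  90.  25.  82.  42.]
0.2 -90 [  17.   20.  -57.   90.   17.   79. -132.]
```

```bash
cat >> h.py <<'E'
def at(j1):
    q=np.array(readout.sense()["joint_positions"]); q[0]=j1; q[2]=q[4]=0; manip.move_j(q)
E
python3 - <<'E'
from h import *
s=readout.sense(); t=np.array(s["tool_pos"]); manip.servo_line([t[0]*.88,t[1]*.88,.40],vel=.3)
for i,j in enumerate((18,-18)):
    q=np.array(readout.sense()["joint_positions"]); q[0]=j; q[6]=-4; manip.move_j(q); manip.hold(.3)
    p=wcam(); cv2.imwrite(f"pics/w{i}.png",p["img"]); s=readout.sense(); print(s["clock"],s["tool_pos"],np.round(s["joint_positions"],1))
    np.savez(f"w{i}.npz",img=p["img"],mtx=p["mtx"],rvec=p["rvec"],tvec=p["tvec"])
    for n in NAMES[:8]:
        for d in imaging.tip_of(p,n)[:2]: print(n,np.round(d["point"],1),round(d["score"],2),np.round(ray(p,d["point"],0.003 if n[0:2]=="tr" else 0)[:2],4))
E
```

```text
3.9917 [ 0.52929331 -0.21656194  0.39868623] [18.  16.4 -0.4 89.8  0.1 73.9 -4. ]
glass_bottle [396.2 185.8] 0.77 [ 0.6312 -0.2649]
tray_small_round [317.8 249.8] 0.84 [ 0.4856 -0.3149]
tray_large_round [250. 111.] 0.74 [ 0.4741 -0.0902]
tray_square [497.8  10. ] 0.69 [ 0.8208 -0.0969]
tray_square [379.9  62.9] 0.6 [ 0.661  -0.0994]
6.0667 [0.55551314 0.13570915 0.39862806] [-18.   16.4  -0.4  89.8   0.1  73.9  -4. ]
glass_bottle [307.7 402. ] 0.76 [ 0.6332 -0.2647]
dosing_tub [265.5 201.5] 0.57 [0.4828 0.0842]
jug [404.3 103.7] 0.58 [0.6416 0.2672]
pet_bottle [374.8 220.4] 0.57 [0.6512 0.0969]
tray_small_round [223.5 407.2] 0.89 [ 0.4853 -0.3121]
tray_large_round [239.  303.6] 0.62 [ 0.475  -0.0942]
tray_large_round [305.8 403.6] 0.57 [ 0.6302 -0.2664]
tray_oblong [279.7  36.9] 0.57 [0.4572 0.3041]
tray_square [381.5 421. ] 0.98 [ 0.7767 -0.2705]
tray_square [346.5 329.9] 0.89 [ 0.6605 -0.0982]
```

View pics/w0.png

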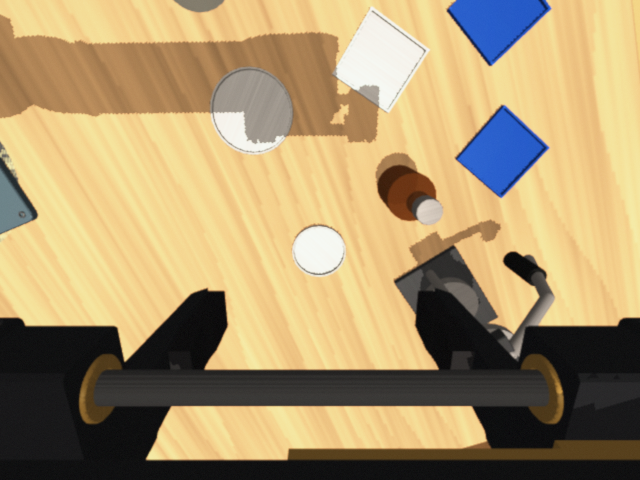

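View pics/w1.png

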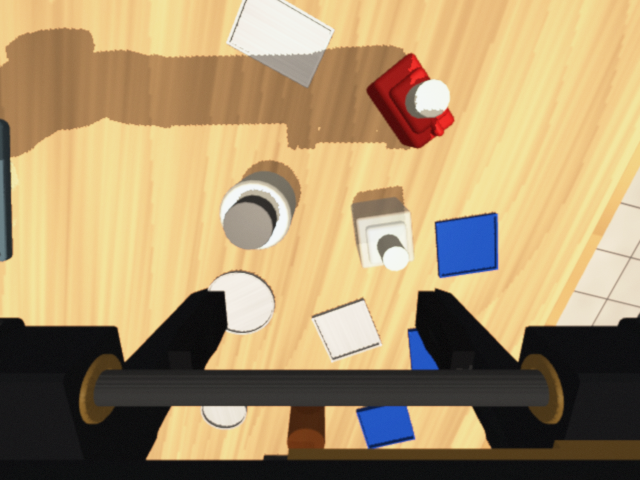

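The wrist views agree with the top camera. In w0 the glass cap is at (429,211) and the small round tray at (318,250). In w1 the caps are tub (250,223), jug (432,97) and PET (396,258), and the bare square tray is at (346,329). I'll back-project the caps and check the fit with model overlays.

```bash
python3 - <<'E'
from h import *
w0=dict(np.load("w0.npz")); w1=dict(np.load("w1.npz"))
C=dict(glass=ray(w0,(429,211),.166),tub=ray(w1,(250,223),.137),jug=ray(w1,(432,97),.150),pet=ray(w1,(396,258),.158))
for k,v in C.items(): print(k,np.round(v[:2],4))
a,b,c=[ray(w1,q,0.0)[:2] for q in((368,92),(416,147),(408,54))]
an=lambda v:np.degrees(np.arctan2(v[1],v[0])); 
print("jug",np.linalg.norm(b-a),an(b-a),np.linalg.norm(c-a),an(c-a))
jy=an(b-a)
def box(img,p,c,lx,ly,yaw,z,col):
    t=np.radians(yaw);X=[[c[0]+np.cos(t)*u*lx/2-np.sin(t)*v*ly/2,c[1]+np.sin(t)*u*lx/2+np.cos(t)*v*ly/2,z] for u,v in((1,1),(1,-1),(-1,-1),(-1,1))]
    cv2.polylines(img,[np.round(proj(p,X)*16).astype(int)],True,col,1,cv2.LINE_AA,4)
s=w1["img"].copy(); s=s.copy()
def circ(c,r,z,col):
    X=[[c[0]+r*np.cos(t),c[1]+r*np.sin(t),z] for t in np.linspace(0,6.28,40)]; cv2.polylines(s,[np.round(proj(w1,X)*16).astype(int)],True,col,1,cv2.LINE_AA,4)
for z in(0,.086): box(s,w1,C["jug"],.096,.056,jy,z,(0,255,0))
for z in(0,.094): box(s,w1,C["pet"],.07,.07,22.1,z,(255,0,255))
box(s,w1,(.661,-.0986),.092,.092,-53.8,.009,(0,0,255)); box(s,w1,(.4575,.303),.118,.078,-12.3,.009,(0,0,255))
circ(C["tub"],.046,0,(0,255,0));circ(C["tub"],.029,.137,(0,255,0));circ(C["jug"],.018,.15,(255,0,0));circ(C["pet"],.015,.158,(255,0,0)); circ((.476,-.0925),.057,.009,(0,0,255))
cv2.imwrite("pics/ov.png",cv2.resize(s[0:370,200:520],None,fx=1.6*1,fy=1.6,interpolation=cv2.INTER_CUBIC))
E
```

```text
glass [ 0.6325 -0.2636]
tub [0.4846 0.0893]
jug [0.6361 0.2647]
pet [0.6523 0.0966]
jug 0.10273731985793907 -31.099074767030455 0.06948869330874147 56.7395369916445
```

View pics/ov.png

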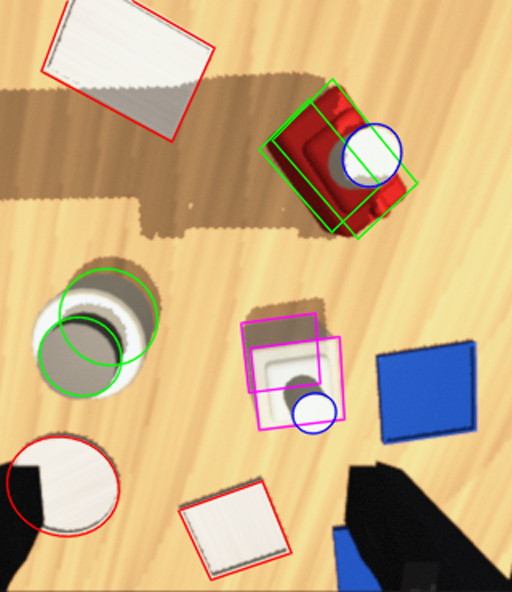

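The trays, jug yaw and caps fit. The tub and PET base outlines are less certain, so I'll overlay the same models in the top and scene images.

```bash
python3 - <<'E'
from h import *
B=dict(glass=(.6325,-.2636,[(.031,0),(.031,.088),(.0145,.166)]),tub=(.4846,.0893,[(.046,0),(.046,.095),(.029,.137)]),jug=(.6361,.2647,[(.018,.108),(.018,.15)]),pet=(.6523,.0966,[(.015,.11),(.015,.158)]))
out=[]
for cam,(x0,x1,y0,y1),k in(("top",(200,460,200,330),3),("scene",(210,430,150,340),2)):
    p=imaging.grab_frame(cam); s=cv2.resize(p["img"],None,fx=k,fy=k,interpolation=cv2.INTER_CUBIC)
    def pl(X,col): cv2.polylines(s,[np.round((proj(p,X)*k+(k-1)/2)*16).astype(int)],True,col,1,cv2.LINE_AA,4)
    for n,(x,y,L) in B.items():
        for r,z in L: pl([[x+r*np.cos(t),y+r*np.sin(t),z] for t in np.linspace(0,6.28,40)],(0,255,0))
    for (x,y),lx,ly,yw,h in(((.6361,.2647),.096,.056,-31.1,.086),((.6523,.0966),.07,.07,22.1,.094)):
        t=np.radians(yw);R=np.array([[np.cos(t),-np.sin(t)],[np.sin(t),np.cos(t)]])
        for z in(0,h): pl([[*(np.array([x,y])+R@[u*lx/2,v*ly/2]),z] for u,v in((1,1),(1,-1),(-1,-1),(-1,1))],(255,0,255))
    cv2.imwrite(f"pics/ov_{cam}.png",s[y0*k:y1*k,x0*k:x1*k])
E
```

```text
(no output)
```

View pics/ov_top.png

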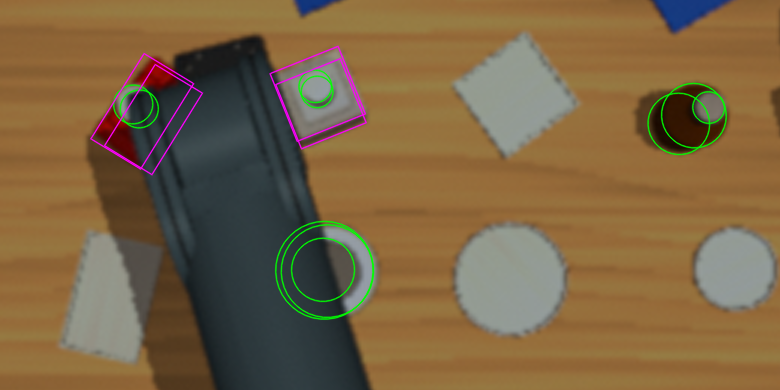

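View pics/ov_scene.png

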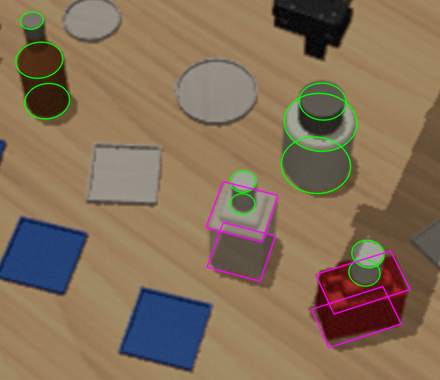

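The models sit within about 3 mm in all three views. I'll move the tub to (.484,.086) and start with the glass bottle.

```bash
cat >> h.py <<'E'
def fz(): return np.mean([readout.sense()["force"][2] for _ in range(3)])
def job(src,dst,h,yaw0,yaw1,pre,clear=.045,up=.30):
    manip.servo_line([*src,up],ori(yaw0),vel=.3)
    set_gripper(pre); f_air=fz()
    manip.servo_line([*src,h],vel=.15); print("at grasp",np.round(readout.sense()["tool_pos"],4))
    set_gripper(0.0,35); manip.hold(.2); print("gap",readout.sense()["finger_gap"])
    manip.servo_line([*src,h+.003+clear],vel=.1); manip.hold(.2); print("weight",f_air-fz(),"gap",readout.sense()["finger_gap"])
    manip.servo_line([*dst,h+.003+clear],ori(yaw1),vel=.12)
    manip.servo_line([*dst,h+.006],vel=.08); manip.hold(.3); f0=fz()
    for k in range(8):
        z=h+.005-.001*k; manip.servo_line([*dst,z],vel=.02); manip.hold(.1); f=fz()
        if f-f0>3: break
    s=readout.sense(); print("set",round(z-h,4),"df",f-f0,np.round(s["tool_pos"],4)); 
    set_gripper(pre); manip.hold(.1)
    manip.servo_line([*dst,up],vel=.2); print("clock",readout.sense()["clock"])
E
python3 - <<'E'
from h import *
at(20)
s=readout.sense(); y=np.degrees(np.arctan2(s["ee_rot"][1,1],s["ee_rot"][0,1])); print(s["tool_pos"],y)
job((.6325,-.264),(.4865,-.3150),.148,y,y,.07)
print(np.round(readout.sense()["joint_positions"],1)); p=wcam(); cv2.imwrite("pics/g1.png",p["img"])
E
```

```text
[ 0.52125039 -0.23552328  0.39870377] -23.82493267715889
at grasp [ 0.6333 -0.2643  0.1492]
gap 0.026777517345169276
weight 5.146032359167938 gap 0.02647724780076102
set 0.002 df 9.641132120501194 [ 0.4868 -0.3152  0.1509]
clock 17.6083
[28.3 21.4  0.3 96.7 -0.1 62.   4.7]
```

View pics/g1.png

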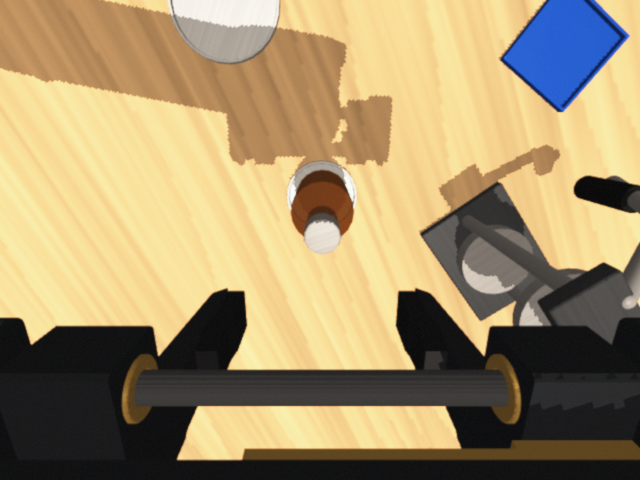

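The glass bottle stands centred in the small round tray at (322,195). Next is the PET bottle, body yaw 22.1° to tray yaw 36.2°.

```bash
python3 - <<'E'
from h import *
at(-8)
job((.6523,.0970),(.661,-.0986),.138,-5,9.1,.07)
p=wcam(); cv2.imwrite("pics/p1.png",p["img"]); print(np.round(readout.sense()["joint_positions"],1))
E
```

```text
at grasp [0.653  0.0971 0.1391]
gap 0.02905006380377766
weight 1.8185889965123039 gap 0.028870690481571405
set 0.002 df 7.591035652532874 [ 0.6611 -0.0987  0.1409]
clock 28.625
[ 4.3 30.6  0.5 82.6 -0.3 67.  13.9]
```

View pics/p1.png

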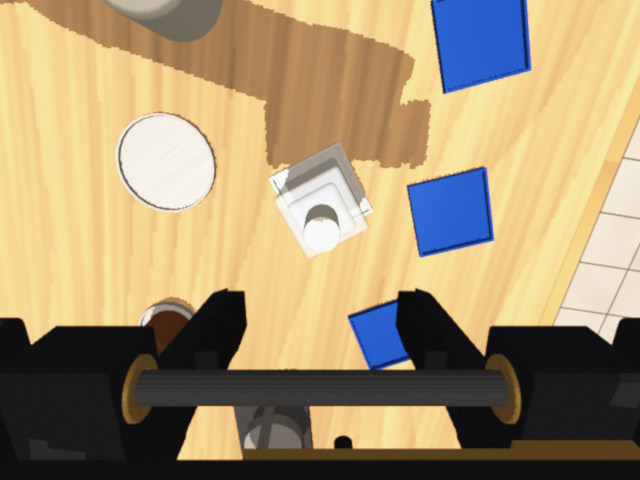

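The PET bottle stands square in its tray at (320,190). Next is the tub. I'll set the jaws along y so that closing takes up the uncertain coordinate.

```bash
python3 - <<'E'
from h import *
at(-10)
job((.484,.086),(.4760,-.0925),.119,90,90,.088)
p=wcam(); cv2.imwrite("pics/t1.png",p["img"]); print(np.round(readout.sense()["joint_positions"],1))
E
```

```text
at grasp [0.4846 0.0861 0.1197]
gap 0.05710424589928112
weight 2.7399038491455014 gap 0.057004726147228
set 0.003 df 3.7157290593660584 [ 0.4762 -0.0925  0.1222]
clock 39.5333
[ 16.5  12.4 -12.4 109.3   3.1  58.8  92.7]
```

View pics/t1.png

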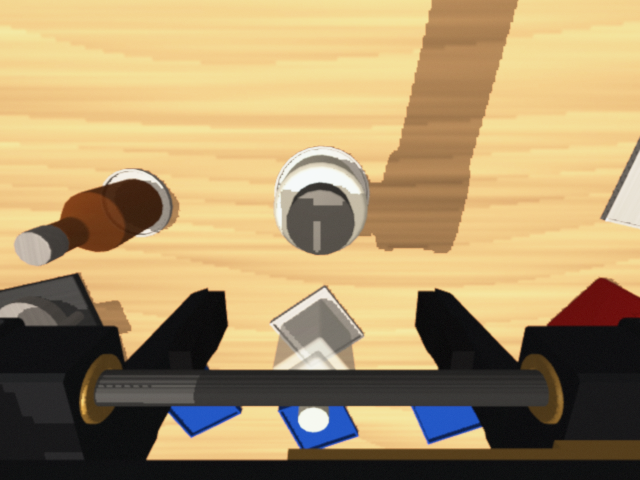

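The tub is centred in the large round tray at (321,195). Last is the jug.

```bash
python3 - <<'E'
from h import *
at(-22)
job((.6361,.2647),(.4577,.3028),.132,58.9,77.7,.075)
p=wcam(); cv2.imwrite("pics/j1.png",p["img"])
at(70); manip.hold(.3)
p=imaging.grab_frame("scene"); cv2.imwrite("pics/fin.png",p["img"])
t=imaging.grab_frame("top"); cv2.imwrite("pics/fint.png",t["img"][150:330,200:470].repeat(2,0).repeat(2,1))
for n in NAMES:
    print(n,[ [round(d["score"],2),*np.round(ray(q,d["point"],.003)[:2],3)] for q in(p,t) for d in imaging.tip_of(q,n)[:1]])
E
```

```text
at grasp [0.6368 0.265  0.1331]
gap 0.03494893894889007
weight 5.31790116170779 gap 0.035242762818678795
set 0.002 df 9.722057147240871 [0.4578 0.3029 0.135 ]
clock 50.8667
glass_bottle [[0.83, np.float64(0.477), np.float64(-0.322)], [0.78, np.float64(0.487), np.float64(-0.315)]]
dosing_tub [[0.81, np.float64(0.474), np.float64(-0.095)]]
jug [[0.67, np.float64(0.459), np.float64(0.305)], [0.91, np.float64(0.467), np.float64(0.302)]]
pet_bottle [[0.93, np.float64(0.675), np.float64(-0.094)], [0.66, np.float64(0.668), np.float64(-0.101)]]
tray_small_round [[0.62, np.float64(0.49), np.float64(-0.307)], [0.6, np.float64(0.495), np.float64(-0.31)]]
tray_large_round [[0.65, np.float64(0.661), np.float64(-0.093)], [0.58, np.float64(0.48), np.float64(-0.094)]]
tray_oblong [[0.73, np.float64(0.456), np.float64(0.306)], [0.52, np.float64(0.457), np.float64(0.307)]]
tray_square [[0.84, np.float64(0.663), np.float64(-0.089)], [0.71, np.float64(0.811), np.float64(-0.093)]]
crate [[0.86, np.float64(0.597), np.float64(0.548)], [0.65, np.float64(0.59), np.float64(0.544)]]
crusher [[0.69, np.float64(0.647), np.float64(-0.457)], [0.67, np.float64(0.659), np.float64(-0.469)]]
```

View pics/j1.png

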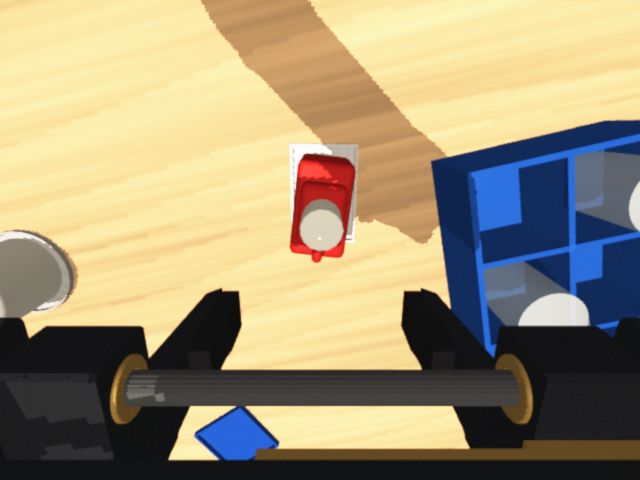

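View pics/fin.png

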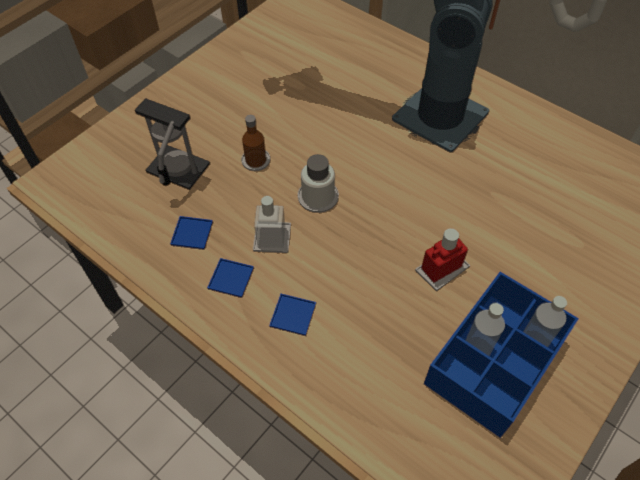

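View pics/fint.png

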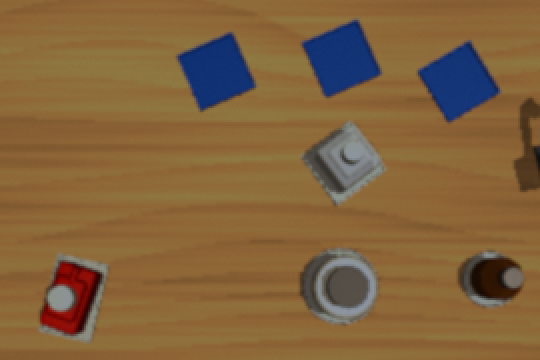

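All four look placed. The jug sits a few degrees off its tray's axis in j1, so I'll check with an overlay that its foot is on the floor.

```bash
python3 - <<'E'
from h import *
p=imaging.grab_frame("wrist"); w={"mtx":p["mtx"],"img":cv2.imread("pics/j1.png")}
T=np.eye(4); T[:3,:3]=ori(77.7); T[:3,3]=[.4577,.3028,.30]; W=np.linalg.inv(T@np.array(p["mount"])); w["rvec"]=cv2.Rodrigues(W[:3,:3])[0]; w["tvec"]=W[:3,3]
s2=imaging.grab_frame("scene"); out=[]
for q,(x0,y0,nx,ny),k in((w,(260,120,130,160),3),(s2,(400,215,80,80),5)):
    s=cv2.resize(q["img"],None,fx=k,fy=k,interpolation=cv2.INTER_CUBIC)
    def box(lx,ly,yaw,z,col):
        t=np.radians(yaw);R=np.array([[np.cos(t),-np.sin(t)],[np.sin(t),np.cos(t)]])
        X=[[*(np.array([.4577,.3028])+R@[u*lx/2,v*ly/2]),z] for u,v in((1,1),(1,-1),(-1,-1),(-1,1))]
        cv2.polylines(s,[np.round((proj(q,X)*k+(k-1)/2)*16).astype(int)],True,col,1,cv2.LINE_AA,4)
    box(.118,.078,-12.3,.009,(255,0,255))
    for z in(.003,.089): box(.096,.056,-18,z,(0,255,0))
    c=s[y0*k:(y0+ny)*k,x0*k:(x0+nx)*k]; out.append(cv2.copyMakeBorder(c,0,480-c.shape[0],0,10,cv2.BORDER_CONSTANT))
cv2.imwrite("pics/jov.png",np.hstack(out))
E
```

```text
(no output)
```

View pics/jov.png

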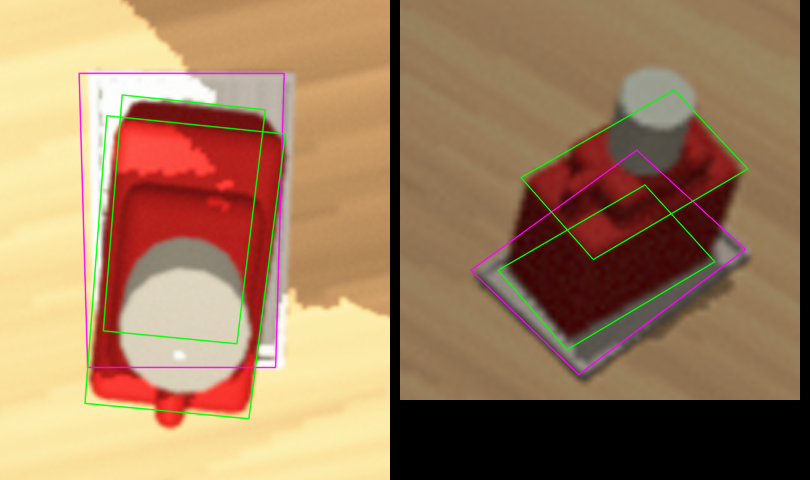

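The jug's foot lies inside the rim all round in both views, and its upright body model matches. It is turned about 6° from the tray, which its play allows. Its touchdown height and force were the same as for the glass bottle, so it is on the floor. Handing in.

```bash
python3 -c "
from h import *
manip.job_done(); print(readout.sense()['clock'])"
```

```text
the job is handed in; nothing more can be done
the job is handed in; nothing more can be done
```

I stood all four containers in their trays and handed the job in. The last clock reading was about 51 s, after the jug; I took no later one. No verdict is reported, so the result rests on my own checks.

**Placing:** I gripped each container by its cap or neck and lowered it in 1 mm steps until the wrist force rose by 4–10 N. Touchdown was at the tray floor's height each time, and the arm then moved clear. For the PET bottle I used the bare aluminium square tray and left the blue ones alone.

**Last checks:**
- **Pictures:** The final wrist, scene and top pictures show every container upright inside its own rim. The crate and the crusher are where they started, to within what the networks can measure.
- **Network positions:** These put the containers within about 10 mm of where I set them, except for single scene-camera readings for the glass bottle (12 mm) and the PET bottle (15 mm). Those two disagree with the other camera and with the pictures, so I took them as network error.
- **Jug:** It stands about 6° off its tray's axis, because my first yaw estimate was slightly out. In the overlays its foot may also sit about 4 mm off centre, which would leave little or no margin to the rim on paper. Both pictures show it inside the rim, and its touchdown height and force matched the glass bottle's, so I did not set it down again.

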